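# Load an enclosure into a sprung leaf drilling jig

## Robot

A 7-joint arm with a two-finger parallel gripper is mounted at the origin on the work surface. World frame = base frame: x ahead of the robot, y to its left, z up, the work surface at z = 0. Lengths are in m, angles in rad, forces in N, time in s.
With the tool pointing down it reaches from about 0.4 to 0.85 m from the base axis. Payload 10.4 kg.
Tool frame: the origin (TCP) lies midway between the tips of the shut fingers; the grasp point (between the pads) lies hold_point_z behind it (hold_point_z is the distance from the TCP to the grasp point, in m); z points along the fingers, y is the line along which they close (so a half turn about z gives the same grasp; the last joint's range is limited). The gripper opens to 87 mm and grips with 3 to 60 N. Pads are 19 mm wide; open, the fingers measure 117 mm over their backs; the gripper's body (75 mm by 190 mm) begins 51 mm behind the grasp point.
Start: joints at [-1.218, 0.332, -0.065, 1.46, 0.022, 1.35, -0.088], TCP at [0.229, 0.581, 0.223] pointing down, gripper open.
Joint ranges: [-2.6, 2.6], [-0.5, 2.12], [-1.47, 1.34], [0.16, 2.42], [-1.27, 4.41], [0.06, 2.06], [-2.6, 2.6]. Speed limits (rad/s): [2.22, 2.22, 2.79, 2.79, 3.14, 3.14, 3.14].

## Interface

Orientations are given as a unit quaternion [x, y, z, w].
In Python, from bench import * gives the robot as it stands. The module is installed in compiled form; this text tells all that it offers.
- The arm moves only by the tool drive_tool, never from a script. Its argument "increments" is a list of rows, each a list of 6 numbers: the shift along the tool's x, y, z scaled (see below), then the turn, a rotation vector about the tool's x, y, z scaled (see below). In form: [[dx, dy, dz, rx, ry, rz], ...]. A call has exactly 5 rows; each row is the pose to reach, as a shift and turn from the pose commanded when the call began, along the tool's axes at that moment; what a row does not reach only later rows make up. The controller multiplies each number of a shift by 300 mm and each number of a turn by pi/4 rad. A row lasts 1/12 s, in which the tool goes at most 41.7 mm and 7.16 degrees, less where a joint would pass 70% of its speed; a pose out of reach is approached as far as the arm can. A call with a number of a shift or a turn outside -1 to 1 is refused whole. A call with a gripper value outside its range is refused whole. "claw" is the closure, from 0 (fully open) to 1 (shut), set as the call begins (left out, the last holds). The fingers move at their own pace and stop on an object; "force" is the grip in N (left out, the last holds). Time passes only in rows, so rows that repeat a pose let the fingers close, or fill a call up. It gives the time, the measured TCP pose, the force, the opening and the grip force at its end, in the units of the state.
- read_state(): the state, without advancing time (a new reading comes with each control period).
- camera(name): name is "scene" or "top" or "wrist"; returns the picture (420x560x3 uint8, blue, green, red); there is no depth.
- get_calibration(name): a dict with "K" (3x3 intrinsics, pixels), "position" and "rotation" of the camera in the world. Camera axes: x right, y down, z forward; pixel columns grow to the right and rows downward; lengths in m; the calibration is good to about 2 mm. A picture is of the moment at which its call begins: read the wrist's pose just before it. get_calibration takes no time and is no camera call; for the wrist camera it gives the pose at the moment of the call.
- close_job(): hands the job in; it is judged then, once.
The state is a dict: "time": time; "joint_positions": joint angles; "joint_vel": joint speeds; "joint_torque": joint torques, N m; "ee_pos": TCP position; "eef_rot": TCP orientation; "ft_force": force on the tool from outside, world axes, zero at the start; "torque": the same for the moment, N m; "width": finger opening in m; "grip_force": force on a finger pad.
Only numpy, scipy, OpenCV 4.12 (cv2) and the standard library are available. Lean on these libraries where they do the work, as an engineer would, in place of code of your own. Each camera call takes 0.05 s, during which the arm holds its last target. There are 200 camera calls.

## Task

Load the black plastic enclosure that waits on the deck of the drilling jig: with one fingertip press the jig's long thumb bar down to hold the spring-closed leaf up, and while it is held use the other finger to push the enclosure under the leaf until it is fully home against the end stop. Then let go of the bar so that the leaf closes down on the enclosure, and move clear. Only push the enclosure along the deck, never lift or tip it, and leave the other things on the bench alone.

Things in the scene. Friction and masses are not known exactly. Their poses are not given: they have to be found in the camera images.
- jig: leaf drilling jig, bolted down. Aluminium deck plate 12 mm thick, x -132 to +72 mm, y -48 to +91 mm. Origin on the bench (12 mm below the deck's top) under the middle of the leaf's front edge. Jig x = loading direction, from the open loading end to the end stop; jig y to its left; z up
- channel (a point): middle of the guide channel at deck height (jig x 0, y 0). Two rails 12 mm high above the deck leave a channel 54 mm wide centred on jig y = 0, from x = 2 to 54 mm, with a flared lead-in (81 mm wide at x = -37 mm, sides 0.33 rad off the jig x)
- stop_face (a point): foot of the end stop's face, in its middle, at deck height (jig x = 54 mm, y = 0); the stop is 16 mm high
- hinge (a point): point of the leaf's hinge axis at jig x = 0. The axis runs along jig x at y = +41 mm, 35 mm above the deck, between two lugs (at x 0-10 and 50-60 mm, y 35-47 mm) that reach 40 mm above the deck
- leaf (a joint): leaf's opening angle, rad; grows as the thumb bar is pressed. 0: empty, leaf drooping 0.2 below level and blocking the enclosure's way; 0.2: level, lying on an enclosure; above 0.3 an enclosure passes freely; 0.85: mechanical stop. Spring-closed: about 4 N down on the bar starts it, about 10 N holds it wide open; let go, it snaps shut
- leaf_edge (a point): middle of the leaf's free edge, opposite the hinge. The leaf is a steel plate 6 mm thick, jig x 2 to 58 mm, reaching 73 mm from the hinge to the right over the channel, two drill bushings on top. At joint 0.85 this edge is about 80 mm above the deck
- bar_front (a point): front (loading) end of the thumb bar: middle of its top face at jig x -128 mm. The bar is a dark steel flat, 186 x 24 x 5 mm, along jig x, left of the hinge and fixed to the leaf. Joint 0: its top is 36 mm above the deck at jig y 74 mm, sloping up to the left 0.4 rad; level at 0.4; joint 0.8: 12 mm above the deck at jig y 65. A finger lowered at jig y 69 stays on it and can slide along it
- bar_back (a point): back end of the same thumb bar: middle of its top face at jig x +58 mm
- enclosure: black plastic box to load: 60 (x) x 50 (y) x 32 mm high, about 110 g, flat lid. It waits on the jig's deck, its front 24 to 40 mm before the leaf, up to 6 mm off the middle, turned up to 0.15 rad; its x roughly along jig x. Origin: centre of its underside. Home at the stop its origin is at jig x = 24 mm and its back face 6 mm in front of the leaf's front edge line (jig x = -6 mm)
- drilled_enclosure: bystander: same box, already drilled with two holes, in one of three places along the right of the jig. Origin under its centre
- oil_bottle: bystander: white plastic bottle, 40 mm diameter, 85 mm high, in one of three places along the right of the jig. Origin under its centre
- screw_jar: bystander: small pale jar with metal cap, 56 mm diameter, 60 mm high, in one of three places along the right of the jig. Origin under its centre
- brush: bystander: hand brush 170 mm long lying across behind the end stop
- screwdriver: bystander: screwdriver 170 mm long lying to the left of the jig
- spare_lid: bystander: flat black box lid 60 x 50 x 5 mm, beyond the jig to the left
There are look-alikes about, which are no part of the job. What is shaped like the enclosure but brown or red is not meant.

How it is judged:
On the way, in this order (a step that is already met when the one before it is completed fails the run):
1. a finger presses the thumb bar and holds the leaf up, the enclosure still in front of it (contact force between the fingers and thumb_bar above 1 N and value of joint leaf above 0.3 rad and x of enclosure in the frame of jig below -0.025 m), for 0.2 s.
2. the enclosure is home against the end stop while a finger still holds the leaf up by the bar (contact force between the fingers and thumb_bar above 1 N and value of joint leaf above 0.25 rad and x of enclosure in the frame of jig above 0.021 m), for 0.1 s.
At the end, for the whole second after the job is handed in: the enclosure lies flat in the channel within 3 mm of the end stop, within 4 mm of the middle and 0.08 rad of square, at rest, and the leaf has closed level on its lid (joint 0.14 to 0.27) (x of enclosure in the frame of jig between 0.021 and 0.027 m and y of enclosure in the frame of jig between -0.004 and 0.004 m and angle between the x axis of enclosure and the x axis of jig, either way round below 0.08 rad and angle between enclosure's own z axis and vertical below 0.06 rad and value of joint leaf between 0.14 and 0.27 rad and linear speed of enclosure below 0.01 m/s); the robot touches nothing.
It fails at once if the enclosure is lifted off the deck or pushed off it (z of enclosure in the frame of jig above 0.022 m or z of enclosure in the frame of jig below 0.004 m).
It fails at once if the enclosure is tipped (angle between enclosure's own z axis and vertical above 0.25 rad).
It fails at once if a bystander is moved by more than 15 mm (distance of any of drilled_enclosure, oil_bottle, screw_jar, brush, screwdriver, spare_lid from where it was at the start of the episode above 0.015 m).
It also fails if it takes over 45 s, if anything falls off the work surface, if the arm or the gripper's body presses on something with over 40 N, if the wrist force passes 120 N, or if a joint passes its speed limit or range.

## Working session

There is one attempt and no reset: what is moved stays moved. The work goes in short steps, Python scripts to look and compute and a tool call to move; the robot and the scene stay as the last step left them, time stands still between calls to the robot, and variables do not carry over. Pictures are saved under pics/ and viewed, at most 11 in all, crops included, and the job is handed in when it is done.

Besides the shell and the picture viewer there is one more tool, called after ">>>" as name(argument=value, ...), one argument or row to a line, values as JSON. drive_tool: Moves the arm, as the interface text tells. Its arguments: {"type":"object","properties":{"increments":{"type":"array","items":{"type":"array","items":{"type":"number"}}},"claw":{"type":"number"},"force":{"type":"number"}},"required":["increments"]}

```bash
mkdir -p pics
python3 - <<'E'
from bench import *
import cv2,numpy as np
for n in("scene","top"):
    im=camera(n);cv2.imwrite(f"pics/{n}0.png",im)
    c=get_calibration(n);print(n,np.array(c["K"]).round(1).tolist(),np.array(c["position"]).round(4),np.array(c["rotation"]).round(4).tolist())
s=read_state();print(s)
E
```

```text
scene [[522.0, 0.0, 276.9], [0.0, 522.0, 216.1], [0.0, 0.0, 1.0]] [1.2381 0.0507 1.1282] [0.6787, 0.6784, -0.2034, -0.1943]
top [[461.4, 0.0, 280.2], [0.0, 461.4, 218.4], [0.0, 0.0, 1.0]] [0.3872 0.038  0.9816] [-0.6992, 0.7099, -0.0563, 0.0627]
{'time': 0.1, 'joint_positions': array([-1.21756235,  0.33280502, -0.06470392,  1.46086447,  0.02160216,
        1.34990801, -0.08847409]), 'joint_vel': array([ 1.67064060e-05, -1.11824878e-03, -1.09544239e-03, -3.15000505e-03,
        1.40310455e-03,  2.67047343e-05,  5.34761823e-05]), 'joint_torque': array([ 2.22757524e-03, -6.24535632e+01,  2.53067783e-02, -3.90719533e+01,
       -6.13227510e-02,  3.64599517e-02,  5.98376960e-05]), 'ee_pos': array([0.22927778, 0.58104635, 0.22183239]), 'eef_rot': array([ 1.86788630e-01,  9.82399914e-01, -6.38207460e-04, -9.08908032e-05]), 'ft_force': array([-0.11316541,  0.48475323, -0.11533899]), 'torque': array([ 0.03655892, -0.01729054,  0.02939034]), 'grip_force': 0.0, 'width': 0.08704995067419861}
```

View pics/top0.png

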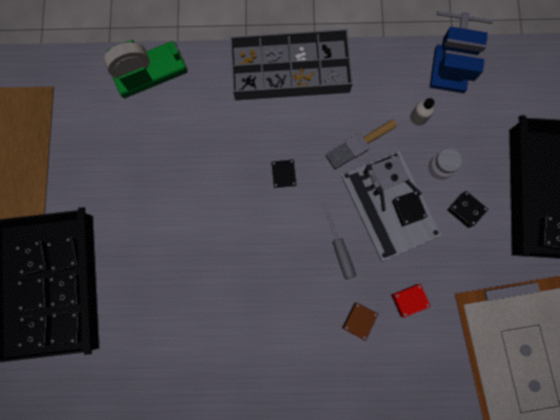

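View pics/scene0.png

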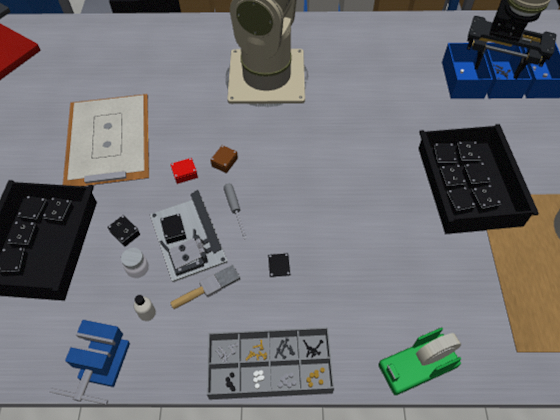

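The top picture shows the jig at about px (392,205): loading end at (388,258)-(438,235), the stop end near (375,165), the bar on its left side and the enclosure at (409,208). The scene view agrees. Next I'll take zoomed crops.

Run:
```python
import cv2,numpy as np
a=cv2.imread("pics/top0.png")[140:270,330:450];b=cv2.imread("pics/scene0.png")[180:290,140:240]
a=cv2.resize(a,None,fx=4.5,fy=4.5,interpolation=cv2.INTER_CUBIC)
b=cv2.resize(b,None,fx=5,fy=5,interpolation=cv2.INTER_CUBIC)
g=lambda i:(255*(i/255.)**.6).astype('uint8')
cv2.imwrite("pics/tc.png",g(a));cv2.imwrite("pics/sc.png",g(b))
```

```text
(no output)
```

View pics/tc.png

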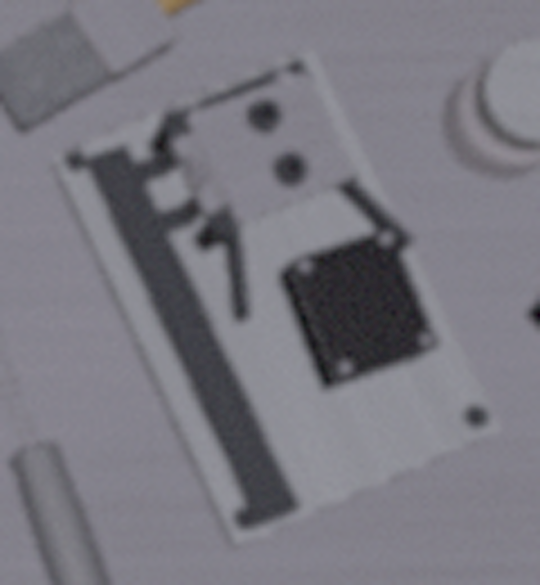

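View pics/sc.png

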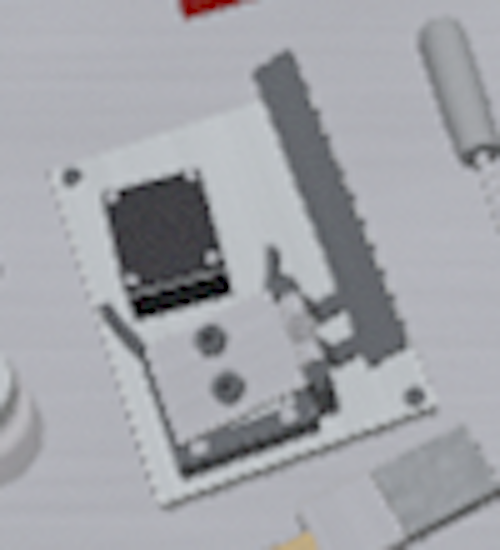

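In the top crop the deck corners are FL(235,545), FR(495,425), BR(310,52), BL(58,165), and the lid corners are (283,268), (398,228), (438,343), (327,388). In the scene crop the deck corners are FR(50,178), BL(437,408), BR(170,505), and the lid corners are (105,195), (197,170), (225,268), (130,290).

```bash
cat > h.py <<'E'
from bench import *
import cv2,numpy as np
from scipy.spatial.transform import Rotation as R
def ray(name,uv,z,cal=None):
    c=cal or get_calibration(name);K=np.array(c["K"]);r=np.array(c["rotation"]);M=R.from_quat(r).as_matrix() if r.size==4 else r
    p=np.array(c["position"]);d=(M@np.linalg.solve(K,np.c_[np.atleast_2d(uv),np.ones(len(uv))].T)).T
    return p+d*((z-p[2])/d[:,2])[:,None]
def proj(name,P):
    c=get_calibration(name);r=np.array(c["rotation"]);M=R.from_quat(r).as_matrix() if r.size==4 else r
    q=(np.atleast_2d(P)-c["position"])@M@np.array(c["K"]).T;return q[:,:2]/q[:,2:]
E
python3 - <<'E'
from h import *
def fit(J,W): # 2D rigid
    a,b=J.mean(0),W.mean(0);H=(J-a).T@(W-b);t=np.arctan2(H[0,1]-H[1,0],H[0,0]+H[1,1])
    c,s=np.cos(t),np.sin(t);Q=np.array([[c,-s],[s,c]]);o=b-Q@a;return t,o,(W-(J@Q.T+o))*1e3
T=lambda l:(np.array(l,float)+.5)/4.5-.5+[330,140]
S=lambda l:(np.array(l,float)+.5)/5-.5+[140,180]
D=np.array([[-.132,.091],[-.132,-.048],[.072,-.048],[.072,.091]])
d1=ray("top",T([(235,545),(495,425),(310,52),(58,165)]),.012)[:,:2]
d2=ray("scene",S([(50,178),(170,505),(437,408)]),.012)[:,:2]
for J,W in((D,d1),(D[1:],d2),(np.r_[D,D[1:]],np.r_[d1,d2])):
    t,o,e=fit(J,W);print("jig",t,o.round(4),e.round(1).tolist())
c,s=np.cos(t),np.sin(t);Q=np.array([[c,-s],[s,c]])
for n,p in(("top",T([(283,268),(398,228),(438,343),(327,388)])),("scene",S([(225,268),(130,290),(105,195),(197,170)]))):
    w=ray(n,p,.044)[:,:2];j=(w-o)@Q;print(n,w.round(4).tolist(),(j*1e3).round(1).tolist(),(j.mean(0)*1e3).round(1))
b=ray("top",T([(243,520),(295,505),(95,160),(125,150)]),.048)[:,:2];print("bar",((b-o)@Q*1e3).round(1).tolist())
cc=get_calibration("wrist");s=read_state();M=R.from_quat(s["eef_rot"]);print(M.as_matrix().round(3).tolist());print("wristcam in tool",M.inv().apply(cc["position"]-s["ee_pos"]))
import bench;print([k for k in dir(bench) if 'hold' in k.lower()])
E
```

```text
jig 0.398330466163974 [ 0.6138 -0.1983] [[2.0, -0.1], [2.5, 3.4], [-2.1, 0.4], [-2.5, -3.7]]
jig 0.4039257842357258 [ 0.6194 -0.1949] [[1.2, 0.5], [-2.4, 2.0], [1.1, -2.4]]
jig 0.4036036259375424 [ 0.6162 -0.1967] [[-0.2, -0.9], [-0.4, 2.4], [-4.6, -1.6], [-4.3, -5.5], [4.4, 2.3], [0.8, 3.9], [4.3, -0.6]]
top [[0.5834, -0.1876], [0.6014, -0.2415], [0.5473, -0.2563], [0.5273, -0.2045]] [[-26.6, 21.3], [-31.2, -35.4], [-86.8, -27.7], [-84.8, 27.8]] [-57.4  -3.5]
scene [[0.5911, -0.1885], [0.6032, -0.2332], [0.5489, -0.252], [0.5344, -0.208]] [[-19.9, 17.4], [-26.3, -28.5], [-83.7, -24.4], [-79.7, 21.7]] [-52.4  -3.4]
bar [[-123.4, 90.1], [-126.8, 65.8], [54.3, 79.1], [52.9, 64.4]]
[[-0.93, 0.367, -0.0], [0.367, 0.93, -0.001], [-0.0, -0.001, -1.0]]
wristcam in tool [ 0.08337637 -0.00057128 -0.16150303]
['hold_point_z']
```

>>> drive_tool(
  increments=[
    [-0.118,-0.062,0,0,0,0.12],
    [-0.236,-0.123,0,0,0,0.24],
    [-0.354,-0.185,0,0,0,0.36],
    [-0.472,-0.246,0,0,0,0.48],
    [-0.59,-0.308,0,0,0,0.6],
  ],
  claw=0.36,
  force=40,
)

```text
time: 0.52
ee_pos: [0.361, 0.4287, 0.2223]
eef_rot: [0.413, 0.911, -0.0, -0.0]
ft_force: [0.6, -0.2, 0.7]
width: 0.0617
grip_force: 0.0
```

```bash
python3 -c "
from bench import *;print(hold_point_z)"
```

```text
0.0187
```

>>> drive_tool(
  increments=[
    [-0.133,-0.03,0,0,0,0.12],
    [-0.266,-0.06,0,0,0,0.24],
    [-0.4,-0.09,0,0,0,0.36],
    [-0.532,-0.12,0,0,0,0.48],
    [-0.665,-0.148,0,0,0,0.6],
  ],
)

```text
time: 0.93
ee_pos: [0.4593, 0.2495, 0.2224]
eef_rot: [0.614, 0.789, -0.0, -0.0]
ft_force: [0.2, -0.2, 0.5]
width: 0.056
grip_force: 0.0
```

>>> drive_tool(
  increments=[
    [-0.133,0.008,0,0,0,0.12],
    [-0.266,0.016,0,0,0,0.24],
    [-0.4,0.024,0,0,0,0.36],
    [-0.532,0.032,0,0,0,0.48],
    [-0.664,0.04,0,0,0,0.6],
  ],
)

```text
time: 1.35
ee_pos: [0.5204, 0.0597, 0.2225]
eef_rot: [0.782, 0.624, 0.0, -0.0]
ft_force: [0.7, 0.3, 0.1]
width: 0.0559
grip_force: 0.0
```

>>> drive_tool(
  increments=[
    [-0.124,0.027,0,0,0,0.12],
    [-0.247,0.055,0,0,0,0.24],
    [-0.371,0.082,0,0,0,0.36],
    [-0.494,0.11,0,0,0,0.48],
    [-0.618,0.137,0,0,0,0.6],
  ],
)

```text
time: 1.77
ee_pos: [0.5197, -0.1299, 0.2224]
eef_rot: [0.906, 0.424, 0.0, -0.0]
ft_force: [1.2, -0.1, -0.1]
width: 0.0558
grip_force: 0.0
```

>>> drive_tool(
  increments=[
    [-0.075,0.035,0,0,0,0.15],
    [-0.15,0.07,0,0,0,0.3],
    [-0.225,0.105,0,0,0,0.45],
    [-0.303,0.141,0,0,0,0.608],
    [-0.303,0.141,0,0,0,0.608],
  ],
)

```text
time: 2.18
ee_pos: [0.4926, -0.2306, 0.2226]
eef_rot: [0.981, 0.193, -0.0, 0.001]
ft_force: [0.0, -0.5, -0.1]
width: 0.0558
grip_force: 0.0
```

Run:
```python
from h import *
import json
s=read_state();c=get_calibration("wrist");im=camera("wrist");cv2.imwrite("pics/w1.png",im)
json.dump({k:np.array(c[k]).tolist() for k in c},open("w1.json","w"))
print(s["time"],s["ee_pos"],s["eef_rot"],s["joint_positions"].round(2),c["position"])
cv2.imwrite("pics/w1v.png",(255*(im/255.)**.6).astype('uint8'))
```

```text
2.1833 [ 0.49262164 -0.23060189  0.22260834] [ 9.81136986e-01  1.93311484e-01 -4.12319601e-04  8.45967824e-04] [-0.33  0.17  0.77  1.71 -0.12  1.31 -0.71] [ 0.57102627 -0.19923692  0.38399921]
```

View pics/w1v.png

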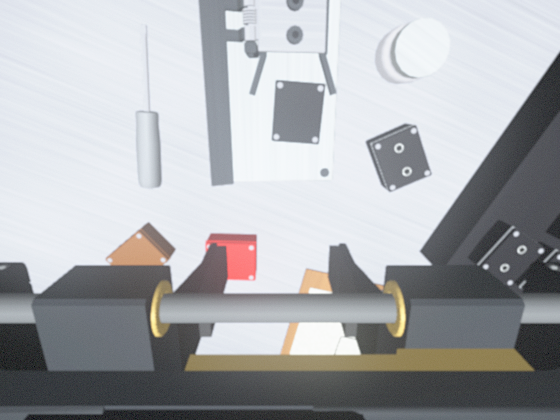

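The wrist view shows the deck upright, with jig x pointing up the image. The bar is at columns 203-232 with its front end at row 185, the enclosure lid runs about (274,80)-(325,143), the leaf's front edge is at row 53, and the finger tips are at (217,250) and (342,250).

Run:
```python
from h import *
import json
c=json.load(open("w1.json"));g=cv2.imread("pics/w1.png",0).astype(float)
print(np.percentile(g[60:180,205:340],[5,25,50,75,95]), g[120,200:345:4].astype(int).tolist())
def cross(v,th):  # subpixel crossing positions
    k=np.where((v[:-1]-th)*(v[1:]-th)<0)[0];return k+(th-v[k])/(v[k+1]-v[k])
th=100
L,Rr=[],[]
for r in range(60,176,5):
    k=cross(g[r,196:245],(g[r,218]+g[r,242])/2)+196
    if len(k)>=2:L.append((k[0],r));Rr.append((k[-1],r))
F=[(u,150+cross(g[150:200,u],(g[165,218]+g[198,218])/2)[0]) for u in range(214,231,3)]
PL=ray(0,L,.0527,c);PR=ray(0,Rr,.0433,c);PF=ray(0,F,.047,c)
hd=[]
for P in(PL,PR):
    l=cv2.fitLine(P[:,:2].astype(np.float32),cv2.DIST_HUBER,0,.01,.01).ravel();v=l[:2]*np.sign(l[0]);hd.append(np.arctan2(v[1],v[0]))
print("heading",hd)
t=np.mean(hd);Q=np.array([[np.cos(t),-np.sin(t)],[np.sin(t),np.cos(t)]])
med=lambda P:np.median(P[:,:2]@Q,0)
yl,yr,xf=med(PL)[1],med(PR)[1],med(PF)[0]
print("width",yl-yr,"y0 from L,R",yl-.0851,yr-.0629)
o=Q@[xf+.128,(yl-.0851+yr-.0629)/2];print("origin",o)
m=np.zeros(g.shape,np.uint8);s=(slice(70,155),slice(262,335));m[s]=(g[s]<(g[110,300]+g[165,290])/2)*255
m=cv2.morphologyEx(m,cv2.MORPH_CLOSE,np.ones((9,9)))
k=max(cv2.findContours(m,0,2)[0],key=cv2.contourArea);b=cv2.boxPoints(cv2.minAreaRect(k));j=(ray(0,b,.044,c)[:,:2]-o)@Q
print("enc px",b.tolist(),"jig mm",(j*1e3).round(1).tolist(),j.mean(0)*1e3)
cr=ray(0,[(333,180),(233,184)],.012,c)[:,:2];print("deck front",((cr-o)@Q*1e3).round(1).tolist())
le=ray(0,[(258,53),(328,53)],.05,c)[:,:2];print("leaf front",((le-o)@Q*1e3).round(1).tolist())
json.dump([t,*o],open("jig.json","w"))
s=read_state();M=R.from_quat(s["eef_rot"]);print("tcp jig",(s["ee_pos"][:2]-o)@Q*1e3, "toolx",M.as_matrix()[:,0], )
```

```text
[ 88. 111. 235. 239. 242.] [226, 227, 114, 111, 110, 113, 112, 108, 240, 238, 240, 236, 238, 239, 240, 241, 240, 239, 206, 92, 93, 92, 91, 89, 88, 91, 86, 87, 88, 87, 102, 241, 239, 240, 227, 229, 227]Traceback (most recent call last):
  File "<stdin>", line 12, in <module>
IndexError: index 0 is out of bounds for axis 0 with size 0
```

```bash
cat > m.py <<'E'
from h import *
import json
c=json.load(open("w1.json"));g=cv2.imread("pics/w1.png",0).astype(float)
print(g[150:200:3,220].astype(int).tolist())
def cross(v,th):
    k=np.where((v[:-1]-th)*(v[1:]-th)<0)[0];return k+(th-v[k])/(v[k+1]-v[k])
L,Rr,F=[],[],[]
for r in range(60,176,5):
    k=cross(g[r,196:245],170)+196
    if len(k)>=2:L.append((k[0],r));Rr.append((k[-1],r))
for u in range(214,231,3):
    k=cross(g[150:200,u],170)
    if len(k):F.append((u,150+k[0]))
print(F)
PL=ray(0,L,.0527,c);PR=ray(0,Rr,.0433,c);PF=ray(0,F,.047,c)
hd=[]
for P in(PL,PR):
    l=cv2.fitLine(P[:,:2].astype(np.float32),cv2.DIST_HUBER,0,.01,.01).ravel();v=l[:2]*np.sign(l[0]);hd.append(np.arctan2(v[1],v[0]))
print("heading",hd)
t=np.mean(hd);Q=np.array([[np.cos(t),-np.sin(t)],[np.sin(t),np.cos(t)]])
med=lambda P:np.median(P[:,:2]@Q,0)
yl,yr,xf=med(PL)[1],med(PR)[1],med(PF)[0]
print("width",yl-yr,"y0 from L,R",yl-.0851,yr-.0629)
o=Q@[xf+.128,(yl-.0851+yr-.0629)/2];print("origin",o)
m=np.zeros(g.shape,np.uint8);s=(slice(70,155),slice(262,335));m[s]=(g[s]<170)*255
m[:100,315:]*=(np.arange(335-0)[None,:1]*0+1).astype(np.uint8)
m=cv2.morphologyEx(m,cv2.MORPH_CLOSE,np.ones((9,9)));m=cv2.morphologyEx(m,cv2.MORPH_OPEN,np.ones((15,15)))
k=max(cv2.findContours(m,0,2)[0],key=cv2.contourArea);b=cv2.boxPoints(cv2.minAreaRect(k));j=(ray(0,b,.044,c)[:,:2]-o)@Q
print("enc px",b.tolist(),"jig mm",(j*1e3).round(1).tolist(),j.mean(0)*1e3)
cr=ray(0,[(333,180),(233,184)],.012,c)[:,:2];print("deck front",((cr-o)@Q*1e3).round(1).tolist())
le=ray(0,[(258,53),(328,53)],.05,c)[:,:2];print("leaf front",((le-o)@Q*1e3).round(1).tolist())
json.dump([t,*o],open("jig.json","w"))
s=read_state();M=R.from_quat(s["eef_rot"]);print("tcp jig",(s["ee_pos"][:2]-o)@Q*1e3, "toolx",M.as_matrix()[:,0], )
E
sed -i '/np.arange(335/d' m.py; python3 m.py
```

```text
[113, 114, 112, 116, 115, 110, 116, 116, 117, 116, 113, 117, 220, 225, 225, 226, 226]
[(214, np.float64(185.45098039215685)), (217, np.float64(185.02127659574467)), (220, np.float64(184.77551020408163)), (223, np.float64(184.55102040816325)), (226, np.float64(184.05882352941177)), (229, np.float64(183.84444444444443))]
heading [np.float32(0.3948869), np.float32(0.39333645)]
width 0.021762057680242752 y0 from L,R -0.4189036009767054 -0.4184656586569482
origin [ 0.61748442 -0.19665379]
enc px [[271.106201171875, 140.40708923339844], [275.1593017578125, 79.61063385009766], [324.27435302734375, 82.88496398925781], [320.22125244140625, 143.68142700195312]] jig mm [[-82.1, 21.6], [-23.6, 17.0], [-26.9, -31.0], [-85.8, -29.1]] [-54.60191465  -5.35042216]
deck front [[-131.9, -49.7], [-136.0, 67.5]]
leaf front [[-0.6, 32.9], [-0.9, -32.7]]Traceback (most recent call last):
  File "m.py", line 31, in <module>
    json.dump([t,*o],open("jig.json","w"))
    ~~~~~~~~~^^^^^^^^^^^^^^^^^^^^^^^^^^^^^
    for chunk in iterable:
                 ^^^^^^^^
    yield from _iterencode_list(o, _current_indent_level)
    yield from chunks
    o = _default(o)
    raise TypeError(f'Object of type {o.__class__.__name__} '
                    f'is not JSON serializable')
TypeError: Object of type float32 is not JSON serializable
```

Measurements agree: the bar width and deck front check, and the leaf front reads within 1 mm of jig x 0. The jig heading is 0.3945 with its origin at (0.6175, -0.1967). The enclosure is at jig (-55, -5), turned about -0.06. I'll approach with the tool tilted back by 0.25 rad.

>>> drive_tool(
  increments=[
    [0.016,-0.012,0.095,0,0.064,0],
    [0.032,-0.024,0.19,0,0.128,0],
    [0.048,-0.036,0.285,0,0.192,0],
    [0.064,-0.048,0.38,0,0.256,0],
    [0.081,-0.058,0.475,0,0.318,0],
  ],
  claw=0.31,
)

```text
time: 2.65
ee_pos: [0.5108, -0.1982, 0.0789]
eef_rot: [0.972, 0.2, 0.123, -0.025]
ft_force: [0.9, 1.3, -0.8]
width: 0.0599
grip_force: 0.0
```

```bash
cat >> h.py <<'E'
T0,O=.3945,np.array([.6175,-.1967]);Q=np.array([[np.cos(T0),-np.sin(T0)],[np.sin(T0),np.cos(T0)]])
def st():
    s=read_state();M=R.from_quat(s["eef_rot"]).as_matrix();print("t",round(s["time"],2),"jig mm",((s["ee_pos"][:2]-O)@Q*1e3).round(1),"z",(s["ee_pos"][2]*1e3).round(1),"w",s["width"],"F jig",(s["ft_force"][:2]@Q).round(1),s["ft_force"][2].round(1))
    J=np.eye(3);J[:2,:2]=Q;print("tool axes in jig",(J.T@M).T.round(3).tolist())
E
python3 - <<'E'
from h import *
st();cv2.imwrite("pics/w2.png",(255*(camera("wrist")/255.)**.6).astype('uint8'))
E
```

```text
t 2.65 jig mm [-99.1  39.7] z 78.9 w 0.05987858761142571 F jig [1.4 0.8] -0.8
tool axes in jig [[0.968, 0.011, 0.25], [0.011, -1.0, 0.0], [0.25, 0.002, -0.968]]
```

View pics/w2.png

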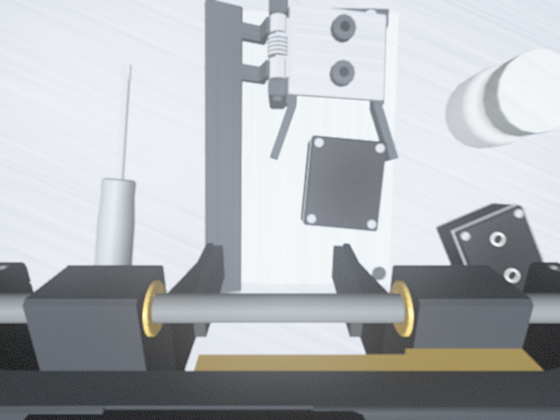

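The view shows the fingers straddling correctly: the left tip (215,250) is over the bar and the right tip (342,250) is behind the box, which spans (303,136)-(385,230). I'll correct x and y, then press.

>>> drive_tool(
  increments=[
    [-0.012,0.006,0.025,0,0,0],
    [-0.024,0.013,0.05,0,0,0],
    [-0.036,0.019,0.073,0,0,0],
    [-0.036,0.019,0.073,0,0,0],
    [-0.036,0.019,0.073,0,0,0],
  ],
)

```text
time: 3.12
ee_pos: [0.5086, -0.2072, 0.0566]
eef_rot: [0.972, 0.199, 0.122, -0.025]
ft_force: [-0.3, 0.8, 0.1]
width: 0.06
grip_force: 0.0
```

>>> drive_tool(
  increments=[
    [-0.005,0,0.018,0,0,0],
    [-0.01,0,0.036,0,0,0],
    [-0.014,0,0.054,0,0,0],
    [-0.018,0,0.07,0,0,0],
    [-0.022,0,0.084,0,0,0],
  ],
)

```text
time: 3.53
ee_pos: [0.5102, -0.2091, 0.0316]
eef_rot: [0.972, 0.198, 0.124, -0.023]
ft_force: [0.8, -2.9, 13.0]
width: 0.0599
grip_force: 6.6
```

Run:
```python
from h import *
a=camera("scene")[170:300,130:260];t=camera("top")[130:280,310:460];w=camera("wrist");st()
a=cv2.resize(a,(400,400),interpolation=2);t=cv2.resize(t,(400,400),interpolation=2)
cv2.imwrite("pics/w3.png",np.hstack([(255*(i/255.)**.6).astype('uint8') for i in (a,t)]));cv2.imwrite("pics/w3w.png",w)
```

```text
t 3.68 jig mm [-103.9   30.9] z 31.3 w 0.059921456654080586 F jig [ 0.5 -1.6] 11.9
tool axes in jig [[0.968, 0.008, 0.25], [0.008, -1.0, 0.003], [0.25, -0.001, -0.968]]
```

View pics/w3.png

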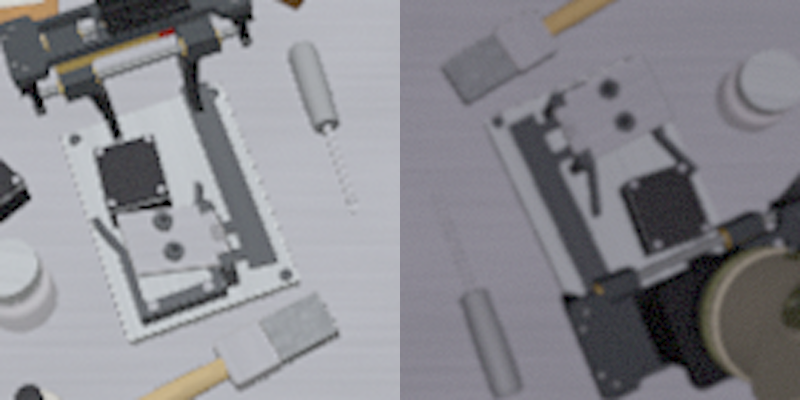

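The leaf is held up: the scene crop shows it tilted, the force is 12 N and the tip is 19 mm above the deck. The box is still in front of it, so I'll push along jig x.

>>> drive_tool(
  increments=[
    [0.023,-0.002,0.006,0,0,0],
    [0.046,-0.003,0.012,0,0,0],
    [0.07,-0.005,0.018,0,0,0],
    [0.093,-0.005,0.024,0,0,0],
    [0.116,-0.005,0.03,0,0,0],
  ],
)

```text
time: 4.1
ee_pos: [0.5405, -0.1913, 0.03]
eef_rot: [0.972, 0.199, 0.122, -0.025]
ft_force: [-4.9, -0.8, 8.4]
width: 0.06
grip_force: 4.1
```

Run:
```python
from h import *
w=camera("wrist");st()
a=camera("scene")[170:300,130:260]
a=cv2.resize(a,(420,420),interpolation=2);w=cv2.resize(w[:300],(380,420*0+204))
o=np.zeros((420,800,3),np.uint8);o[:,:420]=a;o[:204,420:]=w
cv2.imwrite("pics/w4.png",(255*(o/255.)**.6).astype('uint8'))
```

```text
t 4.15 jig mm [-67.5  34.8] z 30.1 w 0.06016916558393832 F jig [-1.1  1.9] 8.0
tool axes in jig [[0.969, 0.01, 0.248], [0.01, -1.0, -0.0], [0.248, 0.003, -0.969]]
```

View pics/w4.png

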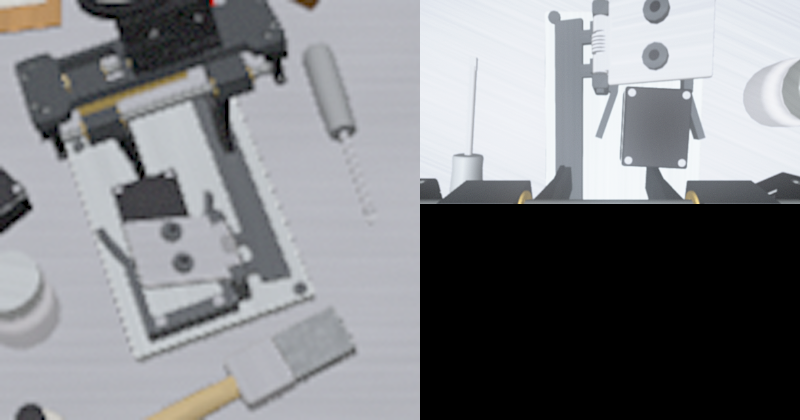

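The leaf is open and the box (front now under the leaf edge) is moving straight, near the right flare. Continuing.

>>> drive_tool(
  increments=[
    [0.018,0.002,0.005,0,0,0],
    [0.036,0.004,0.01,0,0,0],
    [0.054,0.005,0.014,0,0,0],
    [0.072,0.005,0.018,0,0,0],
    [0.087,0.005,0.022,0,0,0],
  ],
)

```text
time: 4.62
ee_pos: [0.5658, -0.1821, 0.03]
eef_rot: [0.972, 0.199, 0.122, -0.025]
ft_force: [-4.1, 0.2, 7.6]
width: 0.0599
grip_force: 4.3
```

Run:
```python
from h import *
w=camera("wrist");st()
a=camera("scene")[170:300,130:260]
a=cv2.resize(a,(380,380),interpolation=2);w=cv2.resize(w[50:300,150:450],(420,350))
o=np.zeros((380,800,3),np.uint8);o[:,:380]=a;o[:350,380:]=w
cv2.imwrite("pics/w5.png",(255*(o/255.)**.6).astype('uint8'))
```

```text
t 4.67 jig mm [-41.1  33.6] z 30.1 w 0.059893971775651755 F jig [-2.6  1.8] 7.9
tool axes in jig [[0.969, 0.009, 0.248], [0.01, -1.0, -0.001], [0.248, 0.003, -0.969]]
```

View pics/w5.png

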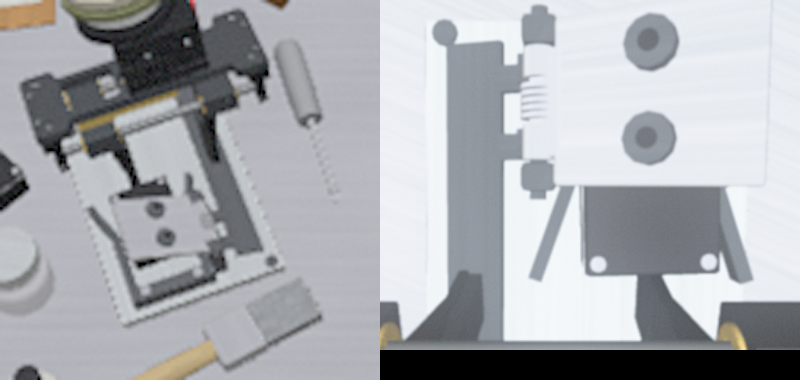

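The box is square and under the leaf, with the finger centred behind it at (655,275). Continuing.

>>> drive_tool(
  increments=[
    [0.013,0,0.003,0,0,0],
    [0.026,0,0.007,0,0,0],
    [0.039,0,0.01,0,0,0],
    [0.052,0,0.013,0,0,0],
    [0.065,0,0.016,0,0,0],
  ],
)

```text
time: 5.13
ee_pos: [0.5841, -0.1743, 0.0301]
eef_rot: [0.972, 0.199, 0.122, -0.025]
ft_force: [-4.5, -0.7, 7.2]
width: 0.0601
grip_force: 4.0
```

Run:
```python
from h import *
st()
```

```text
t 5.13 jig mm [-22.3  33.5] z 30.1 w 0.06006064442505288 F jig [-4.4  1.1] 7.2
tool axes in jig [[0.969, 0.009, 0.247], [0.009, -1.0, -0.001], [0.247, 0.003, -0.969]]
```

>>> drive_tool(
  increments=[
    [0.004,0,0.001,0,0,0],
    [0.008,0,0.002,0,0,0],
    [0.012,0,0.003,0,0,0],
    [0.016,0,0.004,0,0,0],
    [0.016,0,0.004,0,0,0],
  ],
)

```text
time: 5.55
ee_pos: [0.588, -0.1726, 0.03]
eef_rot: [0.972, 0.199, 0.121, -0.025]
ft_force: [-7.0, -0.8, 9.2]
width: 0.0603
grip_force: 6.0
```

Run:
```python
from h import *
st();w=camera("wrist");cv2.imwrite("pics/w6.png",(255*(cv2.resize(w[100:310,180:400],None,fx=2.8,fy=2.8,interpolation=2)/255.)**.6).astype('uint8'))
import json
c=get_calibration("wrist");json.dump({k:np.array(c[k]).tolist() for k in c},open("w6.json","w"));cv2.imwrite("pics/w6raw.png",w)
```

```text
t 5.55 jig mm [-18.   33.5] z 30.0 w 0.06031396505925974 F jig [-6.8  2. ] 9.2
tool axes in jig [[0.969, 0.008, 0.246], [0.009, -1.0, -0.001], [0.246, 0.003, -0.969]]
```

View pics/w6.png

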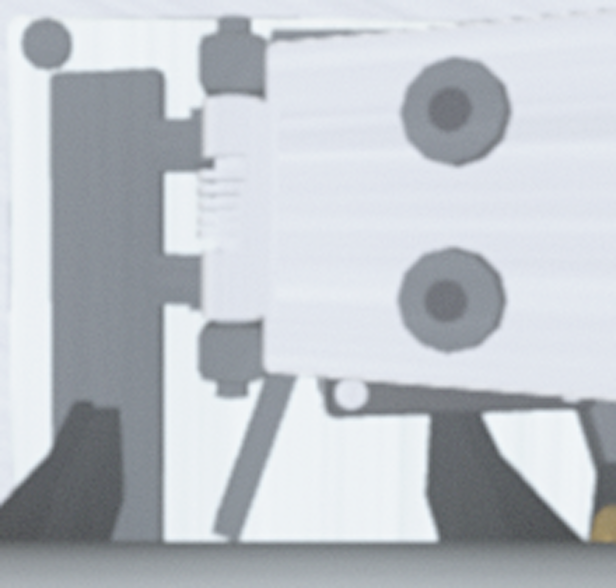

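The lid's back edge runs from (330,415) to (575,408) in the crop. I'll convert it to jig x.

Run:
```python
from h import *
import json
c=json.load(open("w6.json"));p=np.array([(330,415),(430,412),(575,408)],float)/2.8+[180,100]
print(((ray(0,p,.044,c)[:,:2]-O)@Q*1e3).round(1))
```

```text
[[ -7.5  22.3]
 [ -6.8   4.3]
 [ -5.9 -21.9]]
```

Nearly home, within measurement error. I'll press a little more to feel the stop.

>>> drive_tool(
  increments=[
    [0.003,0,0.001,0,0,0],
    [0.006,0,0.002,0,0,0],
    [0.009,0,0.003,0,0,0],
    [0.009,0,0.003,0,0,0],
    [0.009,0,0.003,0,0,0],
  ],
)

```text
time: 6.02
ee_pos: [0.5888, -0.1727, 0.0293]
eef_rot: [0.973, 0.198, 0.12, -0.026]
ft_force: [-13.3, -2.9, 12.8]
width: 0.06
grip_force: 9.8
```

Run:
```python
from h import *
st()
```

```text
t 6.02 jig mm [-17.2  33.2] z 29.3 w 0.0599802010320001 F jig [-13.4   2.4] 12.8
tool axes in jig [[0.97, 0.006, 0.244], [0.007, -1.0, -0.002], [0.244, 0.004, -0.97]]
```

The force rose to 13 N with only 0.8 mm of motion, so the box is at the stop. I'll back off, then lift clear.

>>> drive_tool(
  increments=[
    [-0.012,0,-0.004,0,0,0],
    [-0.03,0,-0.008,0,0,0],
    [-0.05,0,-0.013,0,0,0],
    [-0.065,0,-0.017,0,0,0],
    [-0.065,0,-0.017,0,0,0],
  ],
)

```text
time: 6.43
ee_pos: [0.5737, -0.1788, 0.031]
eef_rot: [0.972, 0.199, 0.123, -0.025]
ft_force: [-0.0, 1.3, 7.1]
width: 0.0606
grip_force: 3.8
```

>>> drive_tool(
  increments=[
    [0.012,0,-0.045,0,0,0],
    [0.03,0,-0.12,0,0,0],
    [0.058,0,-0.23,0,0,0],
    [0.086,0,-0.34,0,0,0],
    [0.086,0,-0.34,0,0,0],
  ],
)

```text
time: 6.85
ee_pos: [0.5756, -0.1811, 0.1423]
eef_rot: [0.972, 0.198, 0.126, -0.023]
ft_force: [1.8, -0.8, 0.6]
width: 0.0601
grip_force: 0.0
```

>>> drive_tool(
  increments=[
    [-0.05,0,-0.1,0,0,0],
    [-0.1,0,-0.2,0,0,0],
    [-0.15,0,-0.2,0,0,0],
    [-0.15,0,-0.2,0,0,0],
    [-0.15,0,-0.2,0,0,0],
  ],
)

```text
time: 7.27
ee_pos: [0.5188, -0.2023, 0.1827]
eef_rot: [0.972, 0.198, 0.123, -0.025]
ft_force: [0.6, -0.6, -0.3]
width: 0.0598
grip_force: 0.0
```

Run:
```python
from h import *
import json
c=get_calibration("wrist");w=camera("wrist");st();cv2.imwrite("pics/w7raw.png",w)
json.dump({k:np.array(c[k]).tolist() for k in c},open("w7.json","w"))
cv2.imwrite("pics/w7.png",(255*(w/255.)**.6).astype('uint8'))
```

```text
t 7.32 jig mm [-92.7  33.1] z 182.3 w 0.05997124542901503 F jig [-0.4 -0.1] -0.1
tool axes in jig [[0.969, 0.009, 0.247], [0.009, -1.0, -0.001], [0.247, 0.003, -0.969]]
```

View pics/w7.png

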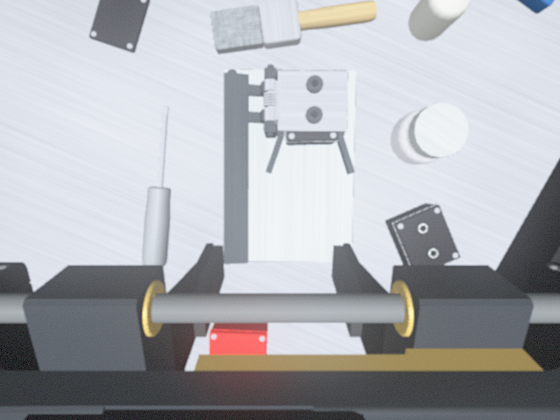

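The leaf is closed over the box: its front edge is near row 131, with the box's back strip at rows 132-142, columns 286-338. One numeric check on that strip.

Run:
```python
from h import *
import json
c=json.load(open("w7.json"));g=cv2.imread("pics/w7raw.png",0).astype(float)
print(g[126:150,310].astype(int).tolist());print(g[136,278:346].astype(int).tolist())
E=[]
for u in range(292,334,4):
    v=g[126:152,u];d=np.diff(v);lf=126.5+np.argmin(d);bk=126.5+np.argmax(d)
    a=(ray(0,[(u,lf)],.05,c)[0,:2]-O)@Q*1e3;b=(ray(0,[(u,bk)],.044,c)[0,:2]-O)@Q*1e3;b0=(ray(0,[(u,bk)],.012,c)[0,:2]-O)@Q*1e3
    E.append([lf,bk,*a.round(1),*b.round(1),b0[0].round(1)])
print(np.array(E).round(1).tolist())
```

```text
[215, 217, 217, 216, 195, 139, 91, 84, 85, 84, 87, 87, 82, 78, 89, 102, 78, 78, 151, 225, 239, 235, 235, 234]
[109, 101, 100, 98, 104, 149, 189, 171, 124, 97, 139, 194, 215, 215, 214, 202, 158, 110, 88, 84, 89, 83, 89, 86, 87, 84, 85, 85, 87, 89, 85, 88, 87, 86, 87, 87, 84, 89, 89, 86, 86, 85, 84, 86, 85, 86, 82, 86, 90, 83, 83, 104, 152, 195, 213, 215, 206, 178, 122, 88, 96, 105, 106, 105, 115, 165, 221, 237]
[[138.5, 144.5, -6.4, 18.8, -11.3, 18.5, -7.1], [130.5, 144.5, 1.0, 15.1, -11.2, 14.7, -7.1], [130.5, 144.5, 1.1, 11.4, -11.2, 10.8, -7.1], [130.5, 144.5, 1.1, 7.6, -11.2, 7.0, -7.0], [130.5, 144.5, 1.1, 3.8, -11.1, 3.1, -7.0], [130.5, 144.5, 1.2, 0.1, -11.1, -0.7, -7.0], [130.5, 144.5, 1.2, -3.7, -11.1, -4.6, -6.9], [130.5, 143.5, 1.2, -7.4, -10.1, -8.4, -5.9], [130.5, 143.5, 1.3, -11.2, -10.1, -12.2, -5.8], [130.5, 143.5, 1.3, -15.0, -10.0, -16.1, -5.8], [137.5, 143.5, -5.2, -18.8, -10.0, -19.9, -5.8]]
```

```bash
python3 -c "
from bench import *;print(close_job())"
```

```text
the job is handed in; nothing more can be done
None
```

I loaded the enclosure against the end stop while one finger held the leaf up by the bar. The leaf then closed over it and the arm moved clear. The last check put its back face about 6 mm in front of the leaf line, as it should be at home, and the job is handed in; no verdict was returned.

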